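# Tap the stuck mould insert off its core

### The job

The aluminium mould insert is stuck on the steel core of the jig. Take the mallet and work the insert off the core with light taps on the back ends of its two legs, alternating sides, until both legs are completely past the end of the core and the insert lies flat on the jig board. Keep every tap or push on it below 15 newtons, keep the gripper itself off the insert and leave the other things alone; finally stand the mallet back on its cork pad, upright on its head.

Things in the scene. Friction and masses are not known exactly. Their poses are not given: they have to be found in the camera images.
- jig: Jig board: pale wood, 200 (x) x 270 (y) x 12 mm, fixed to the table. Origin: under the core's free end, at table height. y points along the core, the way the insert comes off; x across; z up. The board reaches from -115 to +155 mm in y. Only the core and the insert stand on it.
- core_end (a point): Core: dark steel bar on the board, 40 mm wide, 105 mm long, top 32 mm above the board. This point: middle of its free end face, 16 mm above the board (28 mm above the table). Axes as the jig's; the core runs from here 105 mm to -y. It is sticky with resin (friction about 0.9).
- insert: Insert: loose aluminium fork, 130 mm wide (x), 82 mm long (y), 26 mm high, 0.5 kg, flat on the board. Its legs (44 mm wide, 60 mm long, to -y) straddle the core with 2 mm play in all; a 22 mm cross piece joins them at +y. Origin: underside, at the cross piece's inner face. Axes as the jig's when square to it. It needs 52 to 58 mm of travel to come clear.
- insert_mid (a point): The insert's middle: the cross piece's inner face, half-way up (13 mm). Behaviour: pushing one leg alone swings that leg forward some mm until the insert jams askew on the core and resists; pushing on the other leg then swings it back and walks it on. The step grows as it comes off; sliding and swinging back take 3 to 9 N.
- leg_left (a point): Middle of the flat back end face of the insert's leg on its -x side (blue paint mark on top), 20 mm in from the outer side, 13 mm above the board. The face looks to the insert's -y.
- leg_right (a point): The same on the +x side, 90 mm from leg_left.
- mallet_grip (a point): Mallet, 0.25 kg, standing on its head, handle up. This point: on the handle's axis, 65 mm above the underside. z up the handle, y along the head. Handle 22 (x) x 26 (y) mm, from 34 to 102 mm above the underside. Head 34 high, 32 wide, 82 mm long in y; its two alike black rubber faces are upright half cylinders (radius 16 mm), 41 mm from the axis.
- pad_top (a point): Middle of the top of the fixed cork pad, 120 x 120 x 4 mm, on which the mallet stands at the start and must stand at the end.
Mind the look-alikes: they are no part of the job. What is shaped like the part that bears mallet_grip but green or purple is not meant.

How it is judged (in metres and radians):
On the way, in this order (a step that is already met when the one before it is completed fails the run):
1. the mallet is taken up from its pad (z of mallet_grip in the frame of pad_top above 0.085 m and contact force between mallet and pad below 0.01 N), for 0.2 s.
2. the insert is walked half-way off the core by the mallet (y of insert_mid in the frame of core_end above 0.025 m), for 0.1 s.
3. both legs are past the end of the core (y of each of leg_left, leg_right in the frame of core_end above 0.002 m), for 0.2 s.
At the end, for the whole second after the job is handed in: The back end faces of both insert legs are past the end of the core (by 2 mm or more), the insert lies flat and still on the jig board, and the mallet stands upright and still on its head, its handle within 60 mm of the pad's middle (all of step 3 and angle between each of insert_mid, mallet_grip's own z axis and vertical below 0.1 rad and height (world z) of insert_mid between 0.022 and 0.03 m and linear speed of each of insert, mallet below 0.02 m/s and horizontal distance between mallet_grip and pad_top below 0.06 m and z of mallet_grip in the frame of pad_top between 0.06 and 0.07 m); the robot touches nothing.
It fails at once if the mallet hits or presses the insert with more than 15 N (contact force between mallet and insert above 15 N).
It fails at once if the gripper or arm touches the insert (contact force between any of the fingers, the arm and insert above 0.5 N).
It fails at once if the insert is tipped (angle between insert_mid's own z axis and vertical above 0.25 rad).
It fails at once if another thing on the table is moved by more than 20 mm (distance of any of screwdriver, glue, tin, sander, offcut, brush, ballast from where it was at the start of the episode above 0.02 m).
It also fails if it takes over 64 s, if anything falls off the work surface, if the arm or the gripper's body presses on something with over 40 N, if the wrist force passes 120 N, or if a joint passes its speed limit or range.

### The arm

A 7-joint arm with a two-finger parallel gripper is mounted at the origin on the work surface. World frame = base frame: x ahead of the robot, y to its left, z up, the work surface at z = 0. Lengths are in mm, angles in rad, forces in N, time in s.
With the tool pointing down it reaches from about 400 to 875 mm from the base axis. Payload 4.4 kg.
Tool frame: the origin (TCP) lies at the centre of the arm's flange, where the gripper is bolted on; the fingertips stand 173 mm ahead of it and the grasp point (between the pads) lies 155 mm ahead of it; z points along the fingers, y is the direction in which the jaws open and shut (so a half turn about z gives the same grasp; the last joint's range is limited). The gripper opens to 85 mm and grips with 20 to 120 N. Pads are 22 mm wide; open, the fingers measure 114 mm over their backs; the gripper's body (76 mm by 85 mm) begins 54 mm behind the grasp point. The pads swing forward as they close: fully open they stand 13 mm farther back than shut.
Start: joints at [1.16, 0.628, 0.038, 1.517, -0.027, 0.996, -0.02], TCP at [219.727, -611.748, 404.713] pointing down, gripper open.
Joint ranges: [-3.06, 3.06], [-0.37, 2.12], [-1.25, 1.32], [0.18, 2.47], [-1.1, 4.24], [0.23, 1.98], [-2.94, 2.94]. Speed limits (rad/s): [2.57, 2.57, 3.14, 3.14, 3.14, 3.14, 3.14].

### API

Orientations are given as [roll, pitch, yaw] about the fixed x, y, z axes, in that order (R = Rz(yaw) Ry(pitch) Rx(roll)).
In Python, from cell import * gives the robot as it stands. The module is installed in compiled form; this text tells all that it offers.
- The arm moves only by the shell command python3 -m jog 'ROWS'. ROWS is JSON, one flat list of numbers, 5 for each row, row after row: the shift along the tool's x, y, z in mm, then the turn about the tool's z in degrees, then the finger opening in mm, from 0 to 85.4. A call has 1 to 20 rows; each row is the pose to reach, as a shift and turn from the pose commanded when the call began, along the tool's axes at that moment; what a row does not reach only later rows make up. A row lasts 1/12 s, in which the tool goes at most 41.7 mm and 7.16 degrees, less where a joint would pass 70% of its speed; a pose out of reach is approached as far as the arm can. A call with a gripper value outside its range is refused whole. The fingers move at their own pace and stop on an object; the grip force is fixed at half the most. Time passes only in rows, so rows that repeat a pose let the fingers close. It gives the time, the measured TCP pose, the force and the opening at its end, in the units of the state.
- read_state(): the state, without advancing time (a new reading comes with each control period).
- get_image(name): name is "side" or "top" or "wrist"; returns (picture, depth): 480x640x3 uint8, blue, green, red; 480x640 float32, mm along the optical axis (not along the pixel's ray), 0 where there is no reading.
- camera_params(name): a dict with "K" (3x3 intrinsics, pixels), "T" (4x4, takes a point from camera to world coordinates). Camera axes: x right, y up, looking along -z (the intrinsics and any distortion apply to the point x, -y, -z); pixel columns grow to the right and rows downward; lengths in mm; the calibration is good to about 2 mm. A picture is of the moment at which its call begins: read the wrist's pose just before it. camera_params takes no time and is no camera call; for the wrist camera it gives the pose at the moment of the call.
- finish_job(): hands the job in, once; it reports no verdict.
The state is a dict: "clock": time; "qpos": joint angles; "qd": joint speeds; "tau": joint torques, N m; "eef_pos": TCP position; "tool_rot": TCP orientation; "force": force on the tool from outside, world axes, zero at the start; "torque": the same for the moment, N m; "width": finger opening in mm.
Only numpy, scipy, OpenCV 4.12 (cv2) and the standard library are available. Lean on these libraries where they do the work, as an engineer would, in place of code of your own. Each camera call takes 0.05 s, during which the arm holds its last target.

## Working session

There is one attempt and no reset: what is moved stays moved. The work goes in short steps, Python scripts to look and compute and a shell command to move; the robot and the scene stay as the last step left them, time stands still between calls to the robot, and variables do not carry over. Pictures are saved under pics/ and viewed, and the job is handed in when it is done.

```bash
ls; mkdir -p pics
python3 - <<'E'
from cell import *
import cv2
print(read_state())
for n in("side","top","wrist"):
    p=camera_params(n);print(n,p["K"],p["T"])
    im,d=get_image(n);cv2.imwrite(f"pics/{n}0.png",im)
    import numpy as np; np.savez(f"{n}0.npz",im=im,d=d,K=p["K"],T=p["T"])
E
```

```text
pics
{'clock': 0.0, 'qpos': array([ 1.16018731,  0.62931835,  0.03841129,  1.51839192, -0.02698316,
        0.99630825, -0.01999586]), 'qd': array([ 0.00163554, -0.00121478, -0.00059148, -0.00012666, -0.00012021,
       -0.00099062,  0.00081767]), 'tau': array([-7.03130831e-05, -5.63396430e+01,  1.22631636e+00, -1.93445063e+01,
        1.10984186e-02,  1.05486129e-02, -2.70710575e-05]), 'eef_pos': array([ 219.64905555, -611.43536652,  403.79857758]), 'tool_rot': array([-3.13968402e+00,  2.04499303e-05,  3.44846616e-01]), 'force': array([-0.29564713, -0.16513546, -0.13062479]), 'torque': array([ 0.04939282,  0.03206493, -0.0039987 ]), 'width': 85.14830862420641}
side [[584.27744883   0.         320.05305301]
 [  0.         584.27744883 246.29131496]
 [  0.           0.           1.        ]] [[-8.98245870e-01  2.31459912e-01 -3.73604959e-01 -9.99732052e-01]
 [-4.38985174e-01 -5.13381352e-01  7.37381587e-01  9.51659559e+02]
 [-2.11275415e-02  8.26357003e-01  5.62750149e-01  6.79036702e+02]
 [ 0.00000000e+00  0.00000000e+00  0.00000000e+00  1.00000000e+00]]
top [[584.0457407    0.         330.73976255]
 [  0.         584.0457407  247.78635788]
 [  0.           0.           1.        ]] [[-8.70410847e-04  9.91092903e-01 -1.33169442e-01  2.59913155e+02]
 [-9.99895882e-01 -2.78070818e-03 -1.41595541e-02  1.13257977e+02]
 [-1.44037389e-02  1.33143252e-01  9.90992133e-01  1.40141708e+03]
 [ 0.00000000e+00  0.00000000e+00  0.00000000e+00  1.00000000e+00]]
wrist [[381.30585414   0.         325.71904849]
 [  0.         381.30585414 236.01173545]
 [  0.           0.           1.        ]] [[ 3.36986154e-01  8.89510089e-01  3.08564635e-01  2.99331036e+02]
 [-9.41508939e-01  3.18763470e-01  1.09319570e-01 -5.83897017e+02]
 [-1.11827352e-03 -3.27355544e-01  9.44900575e-01  3.72954216e+02]
 [ 0.00000000e+00  0.00000000e+00  0.00000000e+00  1.00000000e+00]]
```

View pics/top0.png

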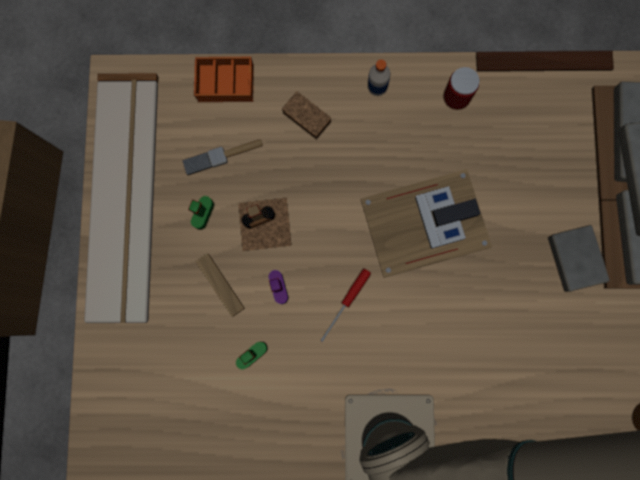

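View pics/side0.png

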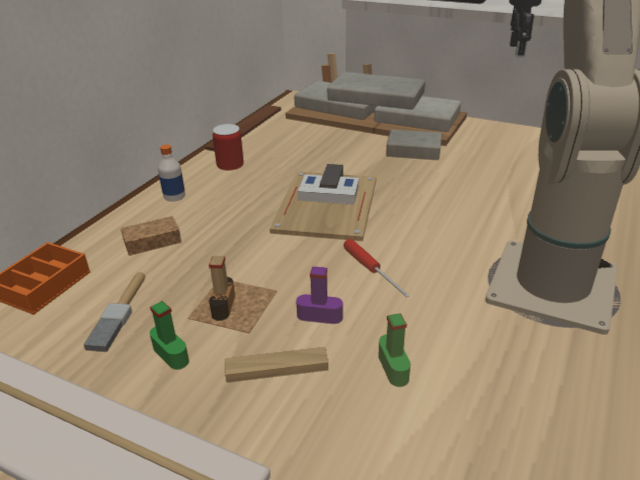

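View pics/wrist0.png

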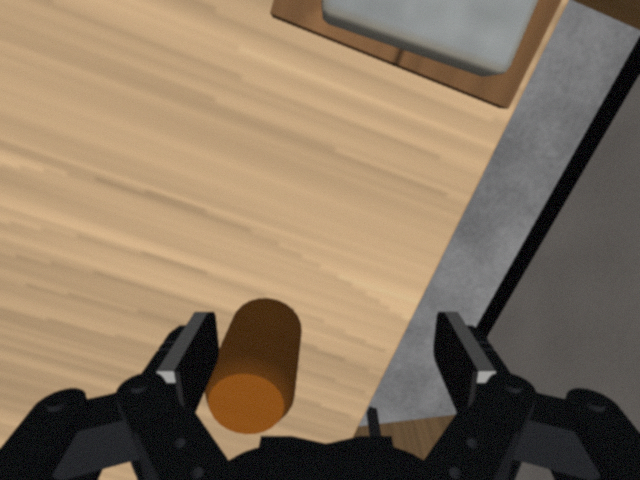

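```bash
cat > h.py <<'E'
import numpy as np,cv2
def ray(K,T,uv):
    uv=np.atleast_2d(np.asarray(uv,float))
    p=np.c_[(uv[:,0]-K[0,2])/K[0,0],-(uv[:,1]-K[1,2])/K[1,1],-np.ones(len(uv))]
    return T[:3,3],p@T[:3,:3].T
def onz(K,T,uv,z):
    o,d=ray(K,T,uv); s=(z-o[2])/d[:,2]; return o+d*s[:,None]
def proj(K,T,P):
    P=np.atleast_2d(np.asarray(P,float)); c=(P-T[:3,3])@T[:3,:3]
    return np.c_[K[0,0]*c[:,0]/-c[:,2]+K[0,2],K[1,1]*-c[:,1]/-c[:,2]+K[1,2]]
E
python3 - <<'E'
from h import *
t=np.load("top0.npz");im=t["im"]
a=cv2.resize(im[180:270,225:305],None,fx=7,fy=6.6,interpolation=cv2.INTER_CUBIC)
b=cv2.resize(im[165:280,350:500],None,fx=5,fy=5,interpolation=cv2.INTER_CUBIC)
cv2.imwrite("pics/a.png",np.clip(a*2.,0,255).astype(np.uint8));cv2.imwrite("pics/b.png",np.clip(b*2.,0,255).astype(np.uint8))
s=np.load("side0.npz");im=s["im"]
cv2.imwrite("pics/c.png",cv2.resize(im[150:340,185:385],None,fx=4,fy=3.1,interpolation=cv2.INTER_CUBIC))
E
```

```text
(no output)
```

View pics/a.png

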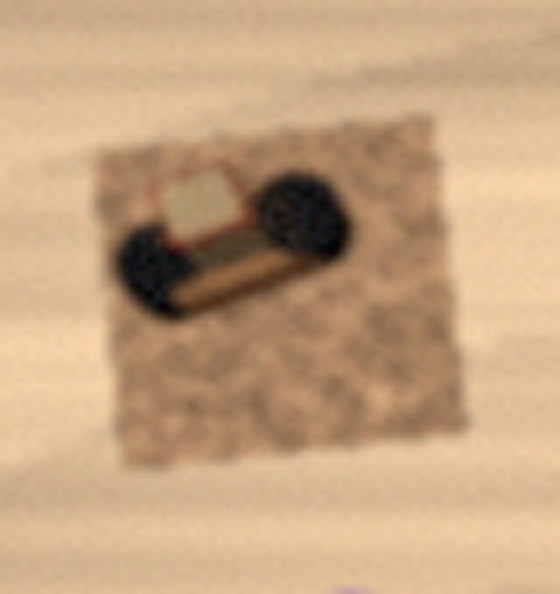

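View pics/b.png

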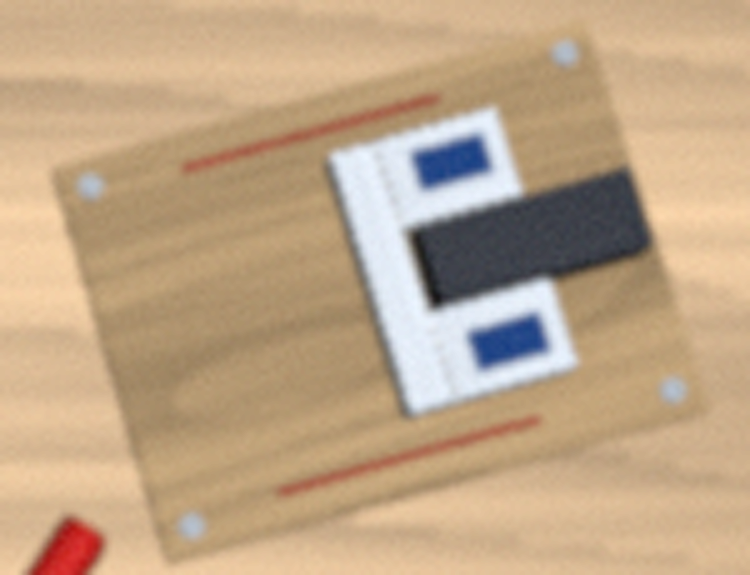

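View pics/c.png

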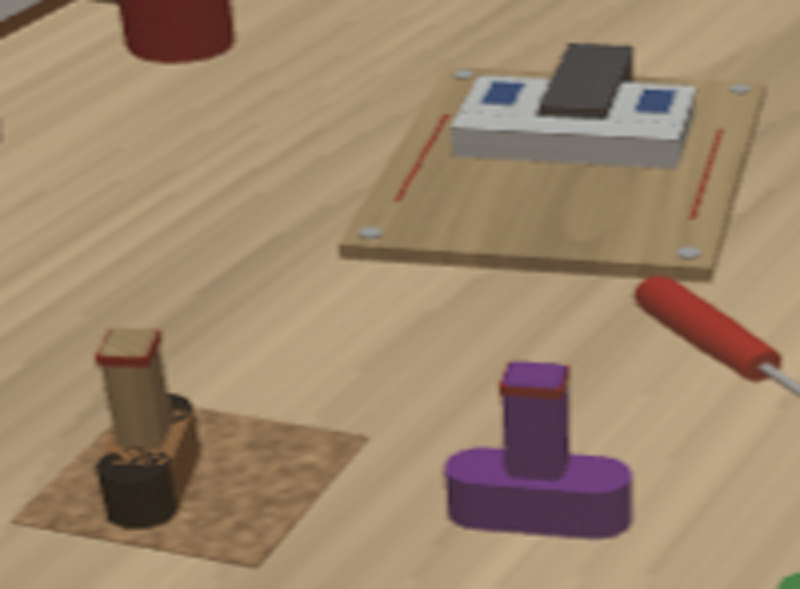

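Run:
```python
from h import *
t=np.load("top0.npz");K,T=t["K"],t["T"]
f=lambda pts,z,s,o:onz(K,T,np.array(pts,float)/s+o-np.array([.4,.4]),z)
np.set_printoptions(precision=1,suppress=True)
B=f([(53,172),(585,27),(707,410),(168,562)],12,5,(350,165));print("board\n",B)
C=f([(413,232),(437,305),(650,245),(630,170)],44,5,(350,165));print("core\n",C)
I=f([(330,153),(408,415),(578,362),(497,106)],38,5,(350,165));print("insert\n",I)
H=f([(203,207)],106,(7,6.6),(225,180));print("handle top",H)
M=f([(158,270),(302,217)],38,(7,6.6),(225,180));print("mallet ends",M, M.mean(0))
P=f([(95,152),(437,118),(468,430),(125,466)],4,(7,6.6),(225,180));print("pad",P,P.mean(0))
s=np.load("side0.npz");K2,T2=s["K"],s["T"]
g=lambda pts,z:onz(K2,T2,np.array(pts,float)/(4,3.1)+(185,150)-np.array([.4,.4]),z)
print("side handle top",g([(132,341)],106))
print("side board",g([(343,246),(712,270),(765,88),(447,68)],12))
print("side insert front top corners",g([(453,128),(683,138),(694,86),(484,75)],38))
print("side core", g([(540,110),(606,116)],44))
print("side pad", g([(15,521),(258,565),(368,437),(190,403)],4))
for A in (B,):
    e=(A[0]-A[1]); print("board y dir",np.degrees(np.arctan2(e[1],e[0])),np.linalg.norm(e)); e=A[3]-A[2];print(np.degrees(np.arctan2(e[1],e[0])))
```

```text
board
 [[ 565.8   61.5   12. ]
 [ 636.9 -198.    12. ]
 [ 448.4 -250.2   12. ]
 [ 376.1    8.2   12. ]]
core
 [[ 529.2 -106.8   44. ]
 [ 494.3 -117.2   44. ]
 [ 522.6 -218.    44. ]
 [ 558.7 -209.9   44. ]]
insert
 [[ 568.8  -69.3   38. ]
 [ 442.9 -103.4   38. ]
 [ 467.9 -183.8   38. ]
 [ 591.4 -149.2   38. ]]
handle top [[518.5 306.2 106. ]]
mallet ends [[509.1 331.2  38. ]
 [528.3 282.5  38. ]] [518.7 306.9  38. ]
pad [[559.8 359.5   4. ]
 [572.1 240.    4. ]
 [455.4 228.2   4. ]
 [442.4 346.8   4. ]] [507.4 293.6   4. ]
side handle top [[520.4 308.4 106. ]]
side board [[ 567.1   62.2   12. ]
 [ 376.9    9.6   12. ]
 [ 447.6 -244.2   12. ]
 [ 641.9 -196.6   12. ]]
side insert front top corners [[ 568.6  -68.2   38. ]
 [ 443.6 -107.2   38. ]
 [ 469.4 -183.9   38. ]
 [ 591.  -150.3   38. ]]
side core [[ 530.5 -103.    44. ]
 [ 492.2 -109.8   44. ]]
side pad [[560.2 361.9   4. ]
 [443.7 348.3   4. ]
 [456.6 231.1   4. ]
 [550.5 237.3   4. ]]
board y dir 105.30565869641303 269.1083859171896
105.63567887577734
```

```bash
cat >> h.py <<'E'
def go(s,tgt,yawdeg):
    "tool-frame shift and turn from state s to world tgt (mm), yaw"
    from scipy.spatial.transform import Rotation as R
    r=R.from_euler("xyz",s["tool_rot"]).as_matrix()
    return np.round(r.T@(np.array(tgt)-s["eef_pos"]),1), round((np.degrees(s["tool_rot"][2])-yawdeg+180)%360-180,1)
E
python3 - <<'E'
from cell import *; from h import *
s=read_state(); print(go(s,(480,-400,400),20)); print(go(s,(500,-120,390),15.5))
E
```

```text
(array([ 316.5, -111.1,    4.2]), np.float64(-0.2))
(array([ 430. , -367.8,   14.5]), np.float64(4.3))
```

```bash
python3 -m jog '[80,-20,4,0,85, 160,-60,4,0,85, 240,-100,6,0,85, 300,-160,8,1,85, 350,-220,10,2,85, 400,-290,12,3,85, 430,-368,14,4.3,85, 430,-368,14,4.3,85, 430,-368,14,4.3,85, 430,-368,14,4.3,85, 430,-368,14,4.3,85, 430,-368,14,4.3,85, 430,-368,14,4.3,85, 430,-368,14,4.3,85, 430,-368,14,4.3,85, 430,-368,14,4.3,85]'
python3 - <<'E'
from cell import *; from h import *
s=read_state(); print(s["eef_pos"],s["qpos"],s["tool_rot"],s["clock"],abs(s["qd"]).max())
p=camera_params("wrist");im,d=get_image("wrist");cv2.imwrite("pics/w1.png",im);np.savez("w1.npz",im=im,d=d,K=p["K"],T=p["T"])
E
```

```text
clock: 1.48
eef_pos: [500.8, -117.3, 390.5]
tool_rot: [-3.141, -0.0, 0.276]
force: [-0.8, -1.2, -0.0]
width: 84.9
[ 500.78007143 -117.30640511  390.49172802] [ 0.14855645  0.45395946  0.03887243  1.90918364 -0.02546825  0.77923759
 -1.09346188] [-3.14068230e+00 -8.41638805e-05  2.75712184e-01] 1.4833 0.05811759308449958
```

View pics/w1.png

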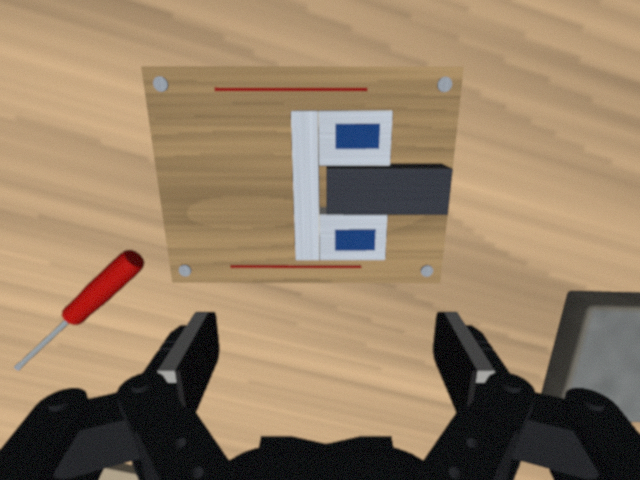

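Run:
```python
from h import *
t=np.load("w1.npz");K,T,im=t["K"],t["T"],t["im"]
np.set_printoptions(precision=1,suppress=True)
g=cv2.cvtColor(im,cv2.COLOR_BGR2HSV)
# insert: bright low-saturation
m=((g[...,1]<60)&(g[...,2]>150)).astype(np.uint8)*255
m[:95]=0;m[275:]=0;m[:,:270]=0;m[:,410:]=0
m=cv2.morphologyEx(m,cv2.MORPH_CLOSE,np.ones((3,3)))
c=max(cv2.findContours(m,0,2)[0],key=cv2.contourArea)
W=onz(K,T,c[:,0,:].astype(float),38)
f=lambda uv,z:onz(K,T,uv,z)
B=f([(142,67),(462,67),(440,283),(173,283)],12);print(B,B.mean(0))
C=f([(327,166),(327,213)],44);print(C,C.mean(0))
for a,b in((0,1),(3,2)): e=B[a]-B[b];print(np.degrees(np.arctan2(e[1],e[0])),np.linalg.norm(e))
o=B.mean(0)[:2]; 
for ang in [105.5]:
    a=np.radians(ang);y=np.array([np.cos(a),np.sin(a)]);x=np.array([y[1],-y[0]])
    O=o-20*y;print("O",O,"core end jig",(C[:,:2]-O)@x,(C[:,:2]-O)@y)
    J=np.c_[(W[:,:2]-O)@x,(W[:,:2]-O)@y]
    print(J.min(0),J.max(0))
    for lo,hi in((-60,-30),(30,60)):
        k=J[(J[:,0]>lo)&(J[:,0]<hi)]; print("leg",lo,k[:,1].min(),"front",k[:,1].max())
```

```text
[[ 568.7   60.6   12. ]
 [ 641.2 -196.9   12. ]
 [ 449.4 -252.2   12. ]
 [ 376.4    6.7   12. ]] [508.9 -95.5  12. ]
[[ 536.1 -109.3   44. ]
 [ 497.5 -120.2   44. ]] [ 516.8 -114.8   44. ]
105.73376494743793 267.60582796036664
105.74307417959024 269.03758645644723
O [ 514.3 -114.7] core end jig [ 22.4 -17.7] [-0.6 -0.8]
[-63.9 -53.9] [66.4 29.5]
leg -60 -53.90092048197219 front 28.760915650677063
leg 30 -53.41767157066309 front 29.539029850929076
```

Run:
```python
from cell import *; from h import *
s=read_state(); print(go(s,(519.5,307.3,340),21.5))
```

```text
(array([ 133.3, -405.9,   50.4]), np.float64(-5.9))
```

```bash
python3 -m jog '[133,-406,50,-6,85, 133,-406,50,-6,85, 133,-406,50,-6,85, 133,-406,50,-6,85, 133,-406,50,-6,85, 133,-406,50,-6,85, 133,-406,50,-6,85, 133,-406,50,-6,85, 133,-406,50,-6,85, 133,-406,50,-6,85, 133,-406,50,-6,85, 133,-406,50,-6,85, 133,-406,50,-6,85, 133,-406,50,-6,85]'
python3 - <<'E'
from cell import *; from h import *
s=read_state(); print(s["eef_pos"],s["qpos"],s["tool_rot"],s["clock"],abs(s["qd"]).max())
p=camera_params("wrist");im,d=get_image("wrist");cv2.imwrite("pics/w2.png",im);np.savez("w2.npz",im=im,d=d,K=p["K"],T=p["T"])
E
```

```text
clock: 2.7
eef_pos: [521.0, 303.6, 340.6]
tool_rot: [3.139, 0.001, 0.371]
force: [0.3, -0.8, -0.5]
width: 85.0
[520.99807781 303.63943923 340.6221809 ] [-0.58686814  0.63485242  0.01922797  1.71862329 -0.01317756  0.78959117
 -1.76227543] [3.13931997e+00 9.07481667e-04 3.70612762e-01] 2.7 0.010045972360757945
```

View pics/w2.png

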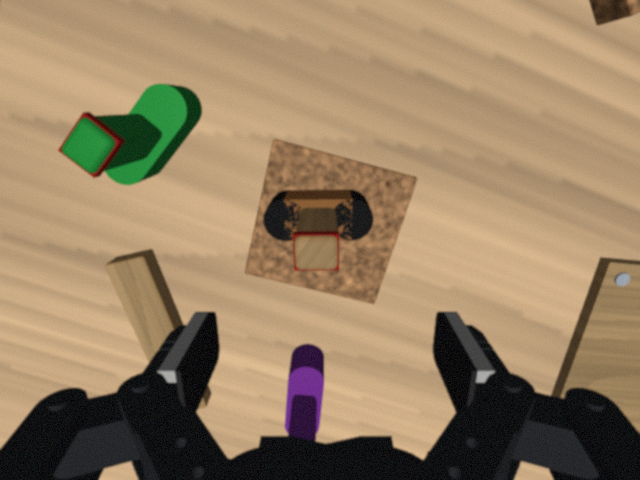

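Run:
```python
from cell import *; from h import *
np.set_printoptions(precision=1,suppress=True)
t=np.load("w2.npz");K,T=t["K"],t["T"]
print(onz(K,T,[(316,251),(294,233),(340,233)],106))
E_=onz(K,T,[(266,214),(372,215)],38);e=E_[0]-E_[1];print(E_,np.degrees(np.arctan2(e[1],e[0])))
P=onz(K,T,[(275,140),(416,178),(376,303),(246,273)],4);print(P,P.mean(0))
print("purple",onz(K,T,[(307,346),(303,410)],38))
s=read_state();print(s["eef_pos"],go(s,(519.5,307,225),21.5))
```

```text
[[523.7 308.9 106. ]
 [529.4 324.4 106. ]
 [538.8 300.2 106. ]]
[[512.4 345.7  38. ]
 [539.9 272.3  38. ]] 110.56554094545147
[[560.9 359.5   4. ]
 [573.7 243.9   4. ]
 [457.8 228.4   4. ]
 [444.  346.8   4. ]] [509.1 294.7   4. ]
purple [[415.6 277.7  38. ]
 [351.  257.7  38. ]]
[521.  303.5 340.8] (array([ -0.1,  -4. , 115.8]), np.float64(-0.3))
```

```bash
python3 -m jog '[1.5,-4,30,0,85, 1.5,-4,60,0,85, 1.5,-4,90,0,85, 1.5,-4,116,0,85, 1.5,-4,116,0,85, 1.5,-4,116,0,85, 1.5,-4,116,0,15, 1.5,-4,116,0,15, 1.5,-4,116,0,15, 1.5,-4,116,0,15, 1.5,-4,116,0,15, 1.5,-4,116,0,15, 1.5,-4,116,0,15, 1.5,-4,116,0,15]'
python3 - <<'E'
from cell import *; from h import *
s=read_state(); print(s)
p=camera_params("wrist");im,d=get_image("wrist");cv2.imwrite("pics/w3.png",im)
im,d=get_image("side");cv2.imwrite("pics/s3.png",im[100:400,100:500])
E
```

```text
clock: 3.92
eef_pos: [520.5, 311.1, 225.9]
tool_rot: [-3.142, -0.002, 0.374]
force: [-0.4, -0.8, 6.0]
width: 25.5
{'clock': 3.9167, 'qpos': array([-0.59194096,  0.80071485,  0.01114699,  1.77782139, -0.0143683 ,
        0.56109926, -1.76854142]), 'qd': array([-1.07416255e-04, -1.08833796e-03, -1.69125691e-03, -4.15110515e-04,
        4.26912471e-04, -3.48061756e-05, -4.38106638e-04]), 'tau': array([-3.33373128e-01, -5.40920520e+01,  6.39543850e-01, -1.15184328e+01,
       -7.98678305e-02, -2.26033316e-01, -4.24339043e-03]), 'eef_pos': array([520.52274902, 311.08188163, 225.94933981]), 'tool_rot': array([-3.14151728e+00, -2.06425406e-03,  3.74285631e-01]), 'force': array([-0.43633019, -0.82767599,  6.00509873]), 'torque': array([-0.19615273,  0.04587904, -0.00424993]), 'width': 25.523503578040483}
```

View pics/w3.png

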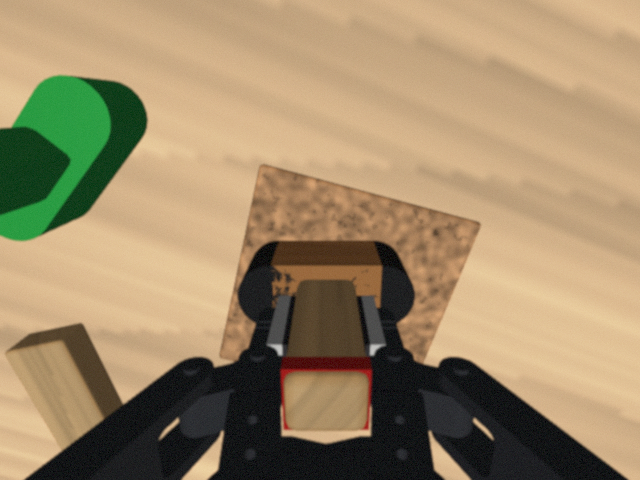

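View pics/s3.png

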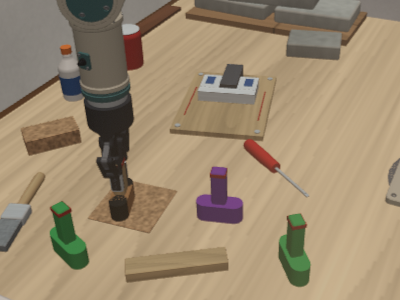

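```bash
python3 -m jog '[0,0,-40,0,15, 0,0,-80,0,15, 0,0,-110,0,15, 0,0,-130,0,15, 0,0,-130,0,15, 0,0,-130,0,15, 0,0,-130,0,15]'
python3 - <<'E'
from cell import *; from h import *
np.set_printoptions(precision=1,suppress=True)
s=read_state(); print(s["eef_pos"],s["force"],s["width"],s["tool_rot"],s["clock"])
p=camera_params("wrist");im,d=get_image("wrist");cv2.imwrite("pics/w4.png",im)
r=onz(p["K"],p["T"],[(327,400)],s["eef_pos"][2]-222+102)-s["eef_pos"]
y=s["tool_rot"][2];print(r, r[:,:2]@np.array([np.cos(y),np.sin(y)]),r[:,:2]@np.array([np.sin(y),-np.cos(y)]))
print(go(s,(586,-205,356),15.6),go(s,(586,-205,240),15.6))
E
```

```text
clock: 4.6
eef_pos: [519.2, 310.6, 353.3]
tool_rot: [3.141, 0.003, 0.375]
force: [-0.1, 1.0, -3.7]
width: 25.1
[519.2 310.6 353.3] [-0.1  1.  -3.7] 25.13290725447424 [3.1 0.  0.4] 4.6
[[   3.    -0.3 -120. ]] [2.7] [1.4]
(array([-126.5,  504.3,   -2.1]), np.float64(5.9)) (array([-126.2,  504.2,  113.9]), np.float64(5.9))
```

View pics/w4.png

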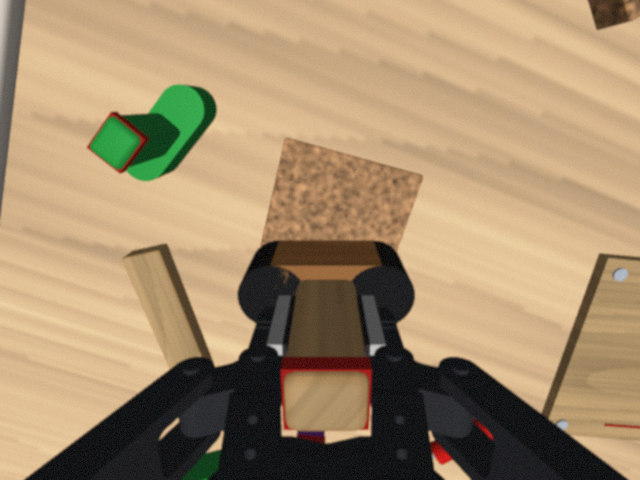

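```bash
python3 -m jog '[-126,504,0,6,15, -126,504,0,6,15, -126,504,0,6,15, -126,504,0,6,15, -126,504,0,6,15, -126,504,0,6,15, -126,504,0,6,15, -126,504,0,6,15, -126,504,0,6,15, -126,504,0,6,15, -126,504,0,6,15, -126,504,0,6,15, -126,504,0,6,15, -126,504,30,6,15, -126,504,60,6,15, -126,504,60,6,15, -126,504,60,6,15, -126,504,60,6,15]'
python3 - <<'E'
from cell import *; from h import *
np.set_printoptions(precision=1,suppress=True)
s=read_state(); print(s["eef_pos"],s["force"],s["width"],s["tool_rot"]*57.3,s["clock"],s["qpos"])
p=camera_params("wrist");im,d=get_image("wrist");cv2.imwrite("pics/w5.png",im)
np.savez("w5.npz",im=im,d=d,K=p["K"],T=p["T"])
print(go(s,(586,-205,239),15.6))
E
```

```text
clock: 6.15
eef_pos: [587.4, -203.9, 294.8]
tool_rot: [-3.141, 0.0, 0.27]
force: [0.2, 0.3, -2.4]
width: 25.2
[ 587.4 -203.9  294.8] [ 0.2  0.3 -2.4] 25.206407617602096 [-180.     0.    15.5] 6.15 [ 0.3  0.7  0.   1.7 -0.   0.7 -1. ]
(array([-1.6,  0.7, 55.8]), np.float64(-0.1))
```

View pics/w5.png

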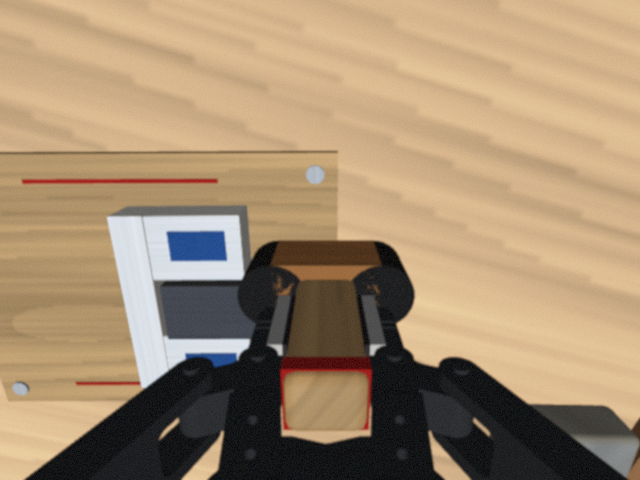

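Run:
```python
from cell import *; from h import *
np.set_printoptions(precision=1,suppress=True)
t=np.load("w5.npz");K,T=t["K"],t["T"]
s=read_state();y=s["tool_rot"][2]
R=np.array([[np.cos(y),np.sin(y)],[np.sin(y),-np.cos(y)]])
for n,uv,z in(("leg",[(246,215),(244,280)],38),("core",[(160,284),(166,339)],44),("board",[(337,152)],12)):
    P=onz(K,T,uv,z);print(n,P,(P[:,:2]-s["eef_pos"][:2])@R.T)
z=s["eef_pos"][2]-222
P=onz(K,T,[(327,400)],z+102);print("handle",(P[:,:2]-s["eef_pos"][:2])@R.T)
P=onz(K,T,[(239,294),(413,294)],z+34);print("head",(P[:,:2]-s["eef_pos"][:2])@R.T)
```

```text
leg [[ 593.7 -152.3   38. ]
 [ 550.1 -159.8   38. ]] [[ 19.5 -48.2]
 [-24.6 -52.6]]
core [[ 536.2 -109.3   44. ]
 [ 496.2 -118.5   44. ]] [[ -24.4 -104.9]
 [ -65.4 -106.8]]
board [[ 642.5 -197.3   12. ]] [[54.5  8.2]]
handle [[3.6 1.1]]
head [[  1.9 -38.9]
 [  1.8  40.7]]
```

```bash
python3 -m jog '[-2,0,30,0,15, -2,0,50,0,15, -2,0,56,0,15, -2,0,56,0,15, -2,0,56,0,15, -2,-3,56,0,15, -2,-5,56,0,15, -2,-6,56,0,15, -2,-6,56,0,15]'; python3 -m jog '[0,0,0,0,15]'
```

```text
clock: 6.95
eef_pos: [583.8, -198.4, 239.6]
tool_rot: [3.141, -0.001, 0.27]
force: [-1.0, 0.2, -1.8]
width: 25.4
clock: 7.03
eef_pos: [583.7, -198.8, 239.3]
tool_rot: [3.141, -0.001, 0.27]
force: [0.2, -0.3, -2.5]
width: 25.2
```

```bash
python3 -m jog '[0,-1.5,0,0,15, 0,-3,0,0,15, 0,-3,0,0,15]';python3 -m jog '[0,-1.5,0,0,15, 0,-1.5,0,0,15]'; python3 -m jog '[0,-1.5,0,0,15, 0,-1.5,0,0,15]'
```

```text
clock: 7.28
eef_pos: [582.7, -195.6, 238.6]
tool_rot: [-3.141, 0.0, 0.27]
force: [-0.5, 0.1, -2.1]
width: 25.8
clock: 7.45
eef_pos: [582.3, -194.3, 238.7]
tool_rot: [-3.141, 0.0, 0.27]
force: [0.8, -0.9, -2.1]
width: 25.0
clock: 7.62
eef_pos: [581.9, -192.8, 238.6]
tool_rot: [-3.141, 0.0, 0.27]
force: [0.0, -0.2, -2.9]
width: 25.8
```

```bash
for i in 1 2; do :; done; python3 -m jog '[0,-1.5,0,0,15, 0,-1.5,0,0,15]';python3 -m jog '[0,-1.5,0,0,15, 0,-1.5,0,0,15]' | grep -E 'pos|for'
```

```text
clock: 7.78
eef_pos: [581.6, -191.8, 238.8]
tool_rot: [3.141, -0.0, 0.27]
force: [0.5, 0.1, -1.9]
width: 25.6
eef_pos: [581.3, -190.4, 238.9]
force: [0.2, -1.3, -3.6]
```

```bash
python3 -m jog '[0,-1,0,0,15, 0,-1,0,0,15]' | grep -E 'pos|for'
```

```text
eef_pos: [581.1, -189.3, 238.8]
force: [1.6, -1.6, -3.0]
```

```bash
python3 -m jog '[0,-1,0,0,15, 0,-1,0,0,15]' | grep -E 'pos|for'
```

```text
eef_pos: [580.8, -188.3, 238.9]
force: [0.9, -1.2, -2.2]
```

```bash
python3 -m jog '[0,-1,0,0,15, 0,-1,0,0,15]' | grep -E 'pos|for'
```

```text
eef_pos: [580.5, -187.4, 238.8]
force: [2.1, -0.7, -3.0]
```

```bash
python3 -m jog '[0,-1,0,0,15, 0,-1,0,0,15]' | grep -E 'pos|for'
python3 - <<'E'
from cell import *; from h import *
im,d=get_image("top");cv2.imwrite("pics/t6.png",cv2.resize(im[165:280,350:500],None,fx=5,fy=5,interpolation=cv2.INTER_CUBIC)*2)
p=camera_params("wrist");im,d=get_image("wrist");cv2.imwrite("pics/w6.png",im)
E
```

```text
eef_pos: [580.4, -186.9, 238.9]
force: [2.7, -3.6, -3.6]
```

View pics/w6.png

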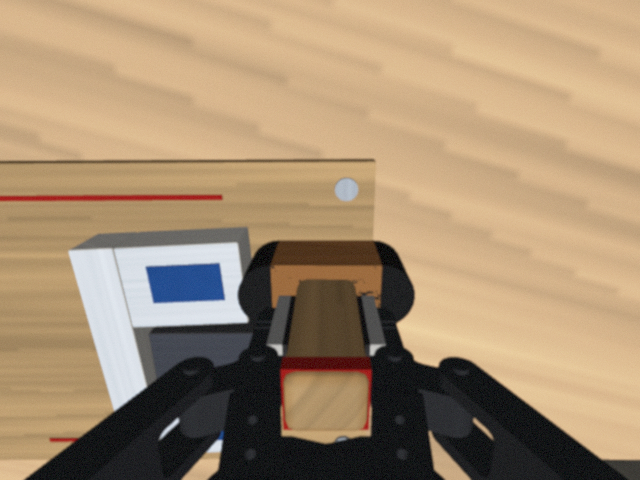

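```bash
python3 -m jog '[0,-1,0,0,15, 0,-1,0,0,15]' | grep -E 'clock|pos|for'
```

```text
clock: 8.88
eef_pos: [580.2, -186.6, 239.0]
force: [3.6, -4.2, -3.1]
```

```bash
python3 -m jog '[0,8,0,0,15, 0,12,-36,0,15, 0,12,-40,0,15, -40,12,-40,0,15, -80,12,-40,0,15, -90,12,-40,0,15, -90,12,-36,0,15, -90,12,-10,0,15, -90,12,0,0,15, -90,12,0,0,15, -90,9,0,0,15, -90,7,0,0,15, -90,6,0,0,15, -90,6,0,0,15]' | grep -E 'clock|pos|for'
python3 - <<'E'
from cell import *; from h import *
s=read_state();np.set_printoptions(precision=1,suppress=True)
p=camera_params("wrist");im,d=get_image("wrist");cv2.imwrite("pics/w7.png",im);np.savez("w7.npz",im=im,d=d,K=p["K"],T=p["T"])
X,Y=s["eef_pos"][:2];print("p",-.269*(X-514.2)+.963*(Y+114.3)+91.3,"x",.963*(X-514.2)+.269*(Y+114.3))
E
```

```text
clock: 10.05
eef_pos: [495.0, -214.9, 239.4]
force: [0.8, -0.0, -3.0]
p -0.42398024031260206 x -45.532382138095315
```

View pics/w7.png

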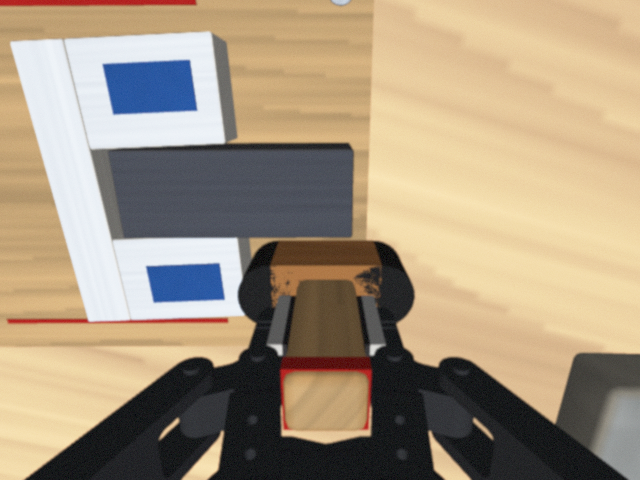

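```bash
cat > q.py <<'E'
from cell import *; import numpy as np
s=read_state();X,Y,Z=s["eef_pos"];f=s["force"]
print("t %.2f p %.1f x %.1f z %.1f Fy %.1f Fx %.1f Fz %.1f w %.1f"%(s["clock"],-.269*(X-514.2)+.963*(Y+114.3)+91.3,.963*(X-514.2)+.269*(Y+114.3),Z,-.269*f[0]+.963*f[1],.963*f[0]+.269*f[1],f[2],s["width"]))
E
python3 -m jog '[0,-1,0,0,15, 0,-2,0,0,15, 0,-2,0,0,15]' >/dev/null; python3 q.py
```

```text
t 10.35 p 0.6 x -45.9 z 239.3 Fy -2.5 Fx 0.0 Fz -0.9 w 25.6
```

```bash
python3 -m jog '[0,-1,0,0,15, 0,-1,0,0,15]' >/dev/null; python3 q.py
```

```text
t 10.52 p 2.1 x -46.0 z 238.9 Fy -3.5 Fx -0.1 Fz -1.2 w 25.6
```

```bash
python3 -m jog '[0,-1,0,0,15, 0,-1,0,0,15]' >/dev/null; python3 q.py
```

```text
t 10.68 p 3.5 x -46.1 z 238.7 Fy -1.8 Fx -0.4 Fz -0.4 w 25.4
```

```bash
python3 -m jog '[0,-1,0,0,15, 0,-1,0,0,15]' >/dev/null; python3 q.py
```

```text
t 10.85 p 4.6 x -46.1 z 238.6 Fy -2.4 Fx -0.4 Fz -1.2 w 25.2
```

```bash
python3 -m jog '[0,-1,0,0,15, 0,-2,0,0,15, 0,-2,0,0,15]' >/dev/null; python3 q.py
```

```text
t 11.10 p 6.8 x -46.1 z 238.6 Fy -2.5 Fx -0.9 Fz -2.0 w 25.1
```

```bash
python3 -m jog '[0,-1,0,0,15, 0,-1,0,0,15]' >/dev/null; python3 q.py
```

```text
t 11.27 p 7.8 x -46.0 z 238.6 Fy -2.1 Fx -1.1 Fz -2.5 w 25.1
```

```bash
python3 -m jog '[0,-1,0,0,15, 0,-1,0,0,15]' >/dev/null; python3 q.py
```

```text
t 11.43 p 8.5 x -46.1 z 238.6 Fy -2.5 Fx -1.8 Fz -2.4 w 25.4
```

```bash
python3 -m jog '[0,-1,0,0,15, 0,-1,0,0,15]' >/dev/null; python3 q.py
```

```text
t 11.60 p 9.4 x -46.2 z 238.6 Fy -2.9 Fx -1.2 Fz -2.8 w 25.7
```

```bash
python3 -m jog '[0,-1,0,0,15, 0,-1,0,0,15]' >/dev/null; python3 q.py
python3 - <<'E'
from cell import *; from h import *
p=camera_params("wrist");im,d=get_image("wrist");cv2.imwrite("pics/w8.png",im)
E
```

```text
t 11.77 p 10.4 x -46.2 z 238.7 Fy -3.2 Fx -2.6 Fz -1.8 w 25.5
```

View pics/w8.png

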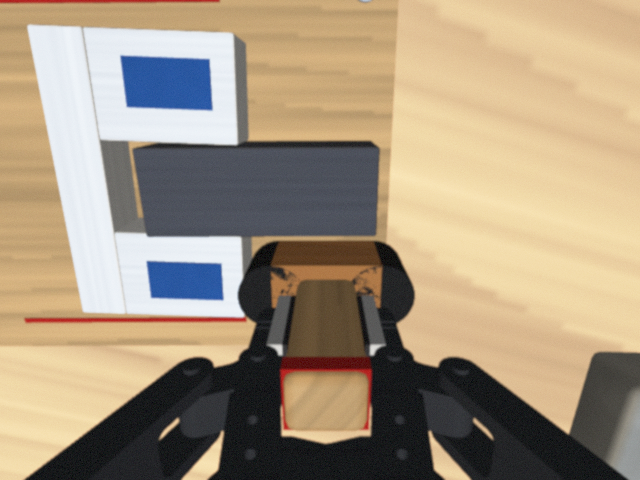

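```bash
python3 -m jog '[0,-1,0,0,15, 0,-1,0,0,15]' >/dev/null; python3 q.py
```

```text
t 11.98 p 11.5 x -46.0 z 238.7 Fy -2.7 Fx -1.5 Fz -3.0 w 25.3
```

```bash
python3 -m jog '[0,-1,0,0,15, 0,-1,0,0,15]' >/dev/null; python3 q.py
```

```text
t 12.15 p 12.2 x -46.1 z 238.7 Fy -3.4 Fx -2.9 Fz -2.3 w 25.2
```

```bash
python3 -m jog '[0,-1,0,0,15, 0,-1,0,0,15]' >/dev/null; python3 q.py
```

```text
t 12.32 p 12.6 x -46.1 z 238.8 Fy -4.9 Fx -2.4 Fz -2.7 w 25.2
```

```bash
python3 -m jog '[0,-1,0,0,15, 0,-1,0,0,15]' >/dev/null; python3 q.py
```

```text
t 12.48 p 13.0 x -46.2 z 238.9 Fy -6.7 Fx -2.3 Fz -3.0 w 25.1
```

```bash
python3 -m jog '[0,8,0,0,15, 0,15,-36,0,15, 0,15,-40,0,15, 40,15,-40,0,15, 80,15,-40,0,15, 91,15,-40,0,15, 91,15,-36,0,15, 91,15,-10,0,15, 91,15,0,0,15, 91,15,0,0,15, 91,14,0,0,15, 91,13,0,0,15, 91,12,0,0,15, 91,12,0,0,15]' >/dev/null; python3 q.py
```

```text
t 13.65 p 2.3 x 45.3 z 239.7 Fy 0.6 Fx -0.3 Fz -2.1 w 25.3
```

```bash
python3 -m jog '[0,-1,0,0,15, 0,-2,0,0,15, 0,-2,0,0,15]' >/dev/null; python3 q.py
```

```text
t 13.90 p 4.4 x 45.1 z 239.0 Fy 0.7 Fx 0.4 Fz -2.2 w 25.2
```

```bash
python3 -m jog '[0,-1,0,0,15, 0,-2,0,0,15, 0,-2,0,0,15]' >/dev/null; python3 q.py
```

```text
t 14.15 p 6.4 x 45.1 z 238.7 Fy -0.1 Fx 0.5 Fz -2.2 w 25.6
```

```bash
python3 -m jog '[0,-1,0,0,15, 0,-2,0,0,15, 0,-2,0,0,15]' >/dev/null; python3 q.py
```

```text
t 14.40 p 8.0 x 45.1 z 238.7 Fy -1.3 Fx -0.2 Fz -3.5 w 25.6
```

```bash
python3 -m jog '[0,-1,0,0,15, 0,-2,0,0,15, 0,-3,0,0,15, 0,-3,0,0,15]' >/dev/null; python3 q.py
```

```text
t 14.73 p 11.2 x 45.3 z 238.8 Fy -2.2 Fx 1.5 Fz -3.0 w 25.4
```

```bash
python3 -m jog '[0,-1,0,0,15, 0,-2,0,0,15, 0,-3,0,0,15, 0,-3,0,0,15]' >/dev/null; python3 q.py
```

```text
t 15.07 p 14.3 x 45.2 z 238.8 Fy -1.7 Fx 0.5 Fz -2.2 w 25.6
```

```bash
python3 -m jog '[0,-1,0,0,15, 0,-2,0,0,15, 0,-2,0,0,15]' >/dev/null; python3 q.py
```

```text
t 15.32 p 16.3 x 45.2 z 238.8 Fy -1.8 Fx 0.7 Fz -2.3 w 25.3
```

```bash
python3 -m jog '[0,-1,0,0,15, 0,-2,0,0,15, 0,-2,0,0,15]' >/dev/null; python3 q.py
```

```text
t 15.57 p 18.1 x 45.4 z 238.8 Fy -3.0 Fx 1.3 Fz -2.1 w 25.3
```

```bash
python3 -m jog '[0,-1,0,0,15, 0,-2,0,0,15, 0,-2,0,0,15]' >/dev/null; python3 q.py
```

```text
t 15.82 p 20.2 x 45.4 z 238.9 Fy -3.8 Fx 1.8 Fz -1.5 w 25.5
```

```bash
python3 -m jog '[0,-1,0,0,15, 0,-1,0,0,15]' >/dev/null; python3 q.py
```

```text
t 15.98 p 21.2 x 45.3 z 238.9 Fy -3.1 Fx 2.1 Fz -1.6 w 25.4
```

```bash
python3 -m jog '[0,-1,0,0,15, 0,-1,0,0,15]' >/dev/null; python3 q.py
```

```text
t 16.15 p 22.2 x 45.2 z 238.8 Fy -2.6 Fx 1.9 Fz -2.2 w 25.3
```

```bash
python3 -m jog '[0,-1,0,0,15, 0,-2,0,0,15, 0,-2,0,0,15]' >/dev/null; python3 q.py
```

```text
t 16.40 p 24.4 x 45.1 z 238.7 Fy -3.1 Fx 2.8 Fz -1.8 w 25.6
```

```bash
python3 -m jog '[0,-1,0,0,15, 0,-1,0,0,15]' >/dev/null; python3 q.py;python3 - <<'E'
from cell import *; from h import *
p=camera_params("wrist");im,d=get_image("wrist");cv2.imwrite("pics/w9.png",im)
im,d=get_image("top");cv2.imwrite("pics/t9.png",np.clip(cv2.resize(im[165:280,350:500],None,fx=5,fy=5,interpolation=cv2.INTER_CUBIC)*2.,0,255))
E
```

```text
t 16.57 p 25.2 x 45.1 z 238.7 Fy -3.5 Fx 2.6 Fz -2.3 w 25.4[ WARN:0@0.812] global loadsave.cpp:1063 imwrite_ Unsupported depth image for selected encoder is fallbacked to CV_8U.
```

View pics/w9.png

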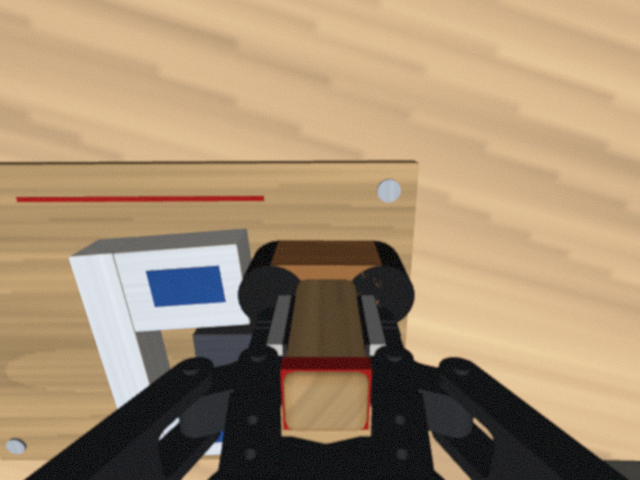

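View pics/t9.png

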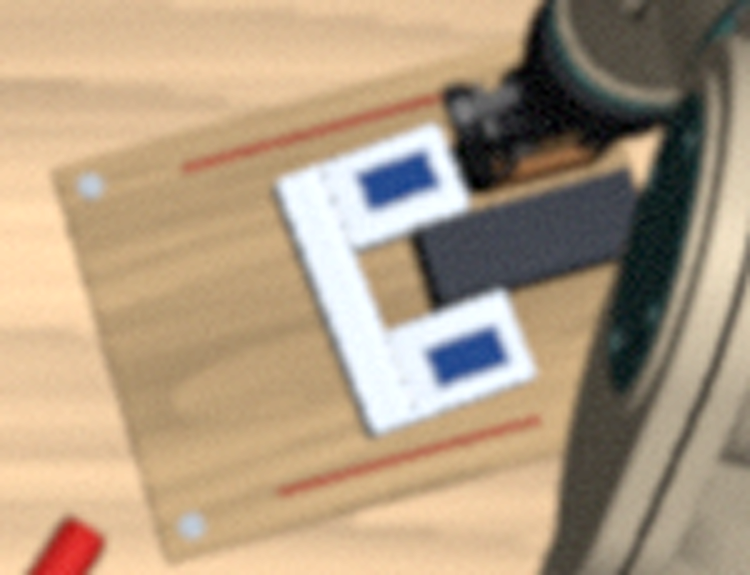

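```bash
python3 -m jog '[0,8,0,0,15, 0,17,-36,0,15, 0,17,-40,0,15, -40,17,-40,0,15, -80,17,-40,0,15, -90,17,-40,0,15, -90,17,-36,0,15, -90,17,-10,0,15, -90,17,0,0,15, -90,17,0,0,15, -90,16,0,0,15, -90,15,0,0,15, -90,14,0,0,15, -90,14,0,0,15]' >/dev/null; python3 q.py
```

```text
t 17.83 p 11.6 x -44.5 z 239.4 Fy 0.1 Fx 0.8 Fz -3.1 w 25.3
```

```bash
python3 -m jog '[0,-1,0,0,15, 0,-2,0,0,15, 0,-2,0,0,15]' >/dev/null; python3 q.py
```

```text
t 18.08 p 13.6 x -44.8 z 239.0 Fy -0.4 Fx 0.1 Fz -2.6 w 25.4
```

```bash
python3 -m jog '[0,-1,0,0,15, 0,-2,0,0,15, 0,-2,0,0,15]' >/dev/null; python3 q.py
```

```text
t 18.33 p 15.6 x -44.9 z 238.7 Fy -0.3 Fx -0.1 Fz -2.7 w 25.4
```

```bash
python3 -m jog '[0,-1,0,0,15, 0,-2,0,0,15, 0,-2,0,0,15]' >/dev/null; python3 q.py
```

```text
t 18.58 p 17.6 x -44.9 z 238.7 Fy -0.3 Fx -0.3 Fz -3.3 w 25.2
```

```bash
python3 -m jog '[0,-1,0,0,15, 0,-2,0,0,15, 0,-2,0,0,15]' >/dev/null; python3 q.py
```

```text
t 18.83 p 19.0 x -45.0 z 238.8 Fy -0.3 Fx -1.0 Fz -2.5 w 25.3
```

```bash
python3 -m jog '[0,-1,0,0,15, 0,-2,0,0,15, 0,-3,0,0,15, 0,-3,0,0,15]' >/dev/null; python3 q.py
```

```text
t 19.17 p 22.5 x -45.0 z 238.7 Fy -1.7 Fx -1.4 Fz -2.0 w 25.1
```

```bash
python3 -m jog '[0,-1,0,0,15, 0,-2,0,0,15, 0,-3,0,0,15, 0,-3,0,0,15]' >/dev/null; python3 q.py
```

```text
t 19.50 p 25.7 x -44.9 z 238.7 Fy -2.1 Fx -1.1 Fz -1.8 w 25.4
```

```bash
python3 -m jog '[0,-1,0,0,15, 0,-2,0,0,15, 0,-3,0,0,15, 0,-3,0,0,15]' >/dev/null; python3 q.py
```

```text
t 19.83 p 28.7 x -44.9 z 238.7 Fy -1.0 Fx -0.7 Fz -2.0 w 25.1
```

```bash
python3 -m jog '[0,-1,0,0,15, 0,-2,0,0,15, 0,-2,0,0,15]' >/dev/null; python3 q.py
```

```text
t 20.08 p 30.5 x -45.0 z 238.7 Fy -2.1 Fx -1.6 Fz -2.4 w 25.2
```

```bash
python3 -m jog '[0,-1,0,0,15, 0,-2,0,0,15, 0,-2,0,0,15]' >/dev/null; python3 q.py
```

```text
t 20.33 p 32.5 x -45.1 z 238.7 Fy -2.8 Fx -1.5 Fz -2.0 w 25.1
```

```bash
python3 -m jog '[0,-1,0,0,15, 0,-2,0,0,15, 0,-2,0,0,15]' >/dev/null; python3 q.py
python3 - <<'E'
from cell import *; from h import *
p=camera_params("wrist");im,d=get_image("wrist");cv2.imwrite("pics/w10.png",im)
E
```

```text
t 20.58 p 34.7 x -44.9 z 238.7 Fy -2.5 Fx -1.7 Fz -1.7 w 25.1
```

View pics/w10.png

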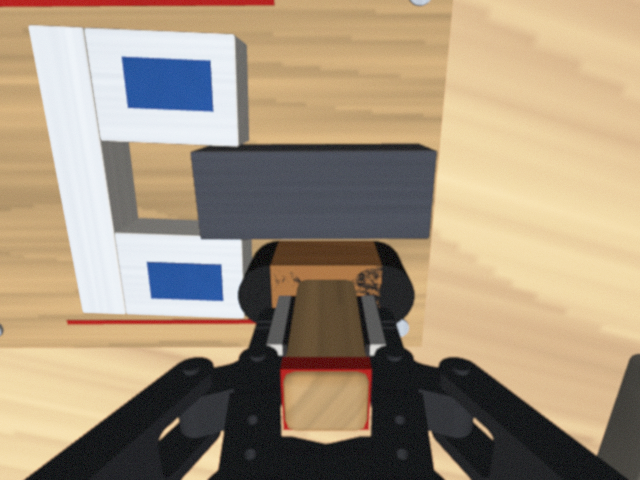

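```bash
python3 -m jog '[0,8,0,0,15, 0,15,-36,0,15, 0,15,-40,0,15, 40,15,-40,0,15, 80,15,-40,0,15, 91,15,-40,0,15, 91,15,-36,0,15, 91,15,-10,0,15, 91,15,0,0,15, 91,15,0,0,15, 91,13,0,0,15, 91,12,0,0,15, 91,11,0,0,15, 91,11,0,0,15]' >/dev/null; python3 q.py
```

```text
t 21.80 p 23.3 x 46.4 z 239.7 Fy 1.1 Fx 0.4 Fz -2.6 w 25.3
```

```bash
python3 -m jog '[0,-1,0,0,15, 0,-2,0,0,15, 0,-2,0,0,15]' >/dev/null; python3 q.py
```

```text
t 22.05 p 25.4 x 46.2 z 239.1 Fy -0.6 Fx 0.7 Fz -2.7 w 25.3
```

```bash
python3 -m jog '[0,-1,0,0,15, 0,-2,0,0,15, 0,-3,0,0,15, 0,-3,0,0,15]' >/dev/null; python3 q.py
```

```text
t 22.38 p 28.5 x 46.2 z 238.7 Fy -0.1 Fx -0.3 Fz -2.3 w 25.4
```

```bash
python3 -m jog '[0,-1,0,0,15, 0,-2,0,0,15, 0,-3,0,0,15, 0,-3,0,0,15]' >/dev/null; python3 q.py
```

```text
t 22.72 p 31.0 x 46.1 z 238.8 Fy 0.0 Fx 0.5 Fz -2.0 w 25.2
```

```bash
python3 -m jog '[0,-1,0,0,15, 0,-2,0,0,15, 0,-3,0,0,15, 0,-3,0,0,15]' >/dev/null; python3 q.py
```

```text
t 23.05 p 34.2 x 46.4 z 238.8 Fy -0.9 Fx 1.5 Fz -1.5 w 25.6
```

```bash
python3 -m jog '[0,-1,0,0,15, 0,-2,0,0,15, 0,-3,0,0,15, 0,-3,0,0,15]' >/dev/null; python3 q.py
```

```text
t 23.38 p 37.3 x 46.3 z 238.8 Fy -0.9 Fx 0.8 Fz -2.2 w 24.9
```

```bash
python3 -m jog '[0,-1,0,0,15, 0,-2,0,0,15, 0,-3,0,0,15, 0,-3,0,0,15]' >/dev/null; python3 q.py
python3 - <<'E'
from cell import *; from h import *
im,d=get_image("top");cv2.imwrite("pics/t11.png",np.clip(cv2.resize(im[165:280,350:500],None,fx=5,fy=5,interpolation=cv2.INTER_CUBIC)*2.,0,255).astype(np.uint8))
E
```

```text
t 23.72 p 40.3 x 46.2 z 238.8 Fy -1.2 Fx 0.7 Fz -1.6 w 25.1
```

View pics/t11.png

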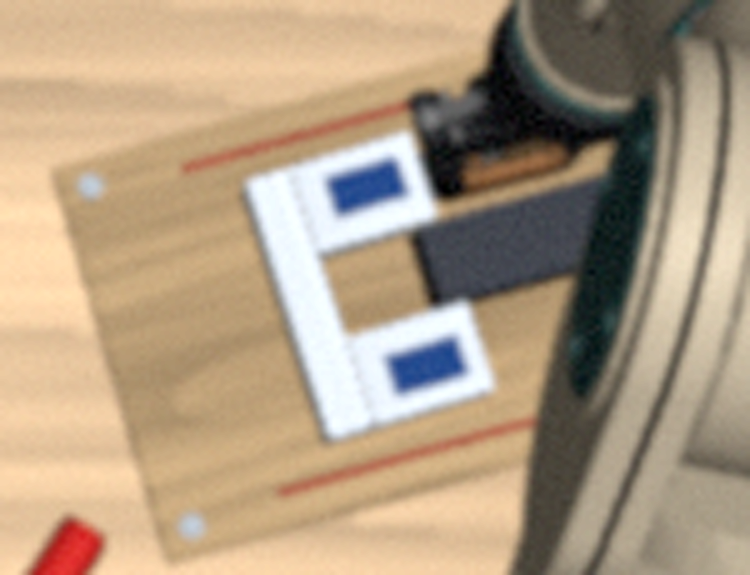

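```bash
python3 -m jog '[0,-1,0,0,15, 0,-2,0,0,15, 0,-3,0,0,15, 0,-3,0,0,15]' >/dev/null; python3 q.py
```

```text
t 24.10 p 43.3 x 46.2 z 238.8 Fy -1.8 Fx 1.1 Fz -1.9 w 25.4
```

```bash
python3 -m jog '[0,-1,0,0,15, 0,-2,0,0,15, 0,-2,0,0,15]' >/dev/null; python3 q.py
```

```text
t 24.35 p 45.3 x 46.2 z 238.8 Fy -1.4 Fx 1.4 Fz -1.8 w 25.4
```

```bash
python3 -m jog '[0,8,0,0,15, 0,17,-36,0,15, 0,17,-40,0,15, -40,17,-40,0,15, -80,17,-40,0,15, -91,17,-40,0,15, -91,17,-36,0,15, -91,17,-10,0,15, -91,17,0,0,15, -91,17,0,0,15, -91,15,0,0,15, -91,14,0,0,15, -91,13,0,0,15, -91,13,0,0,15]' >/dev/null; python3 q.py
```

```text
t 25.52 p 32.7 x -44.4 z 239.4 Fy 0.1 Fx -0.3 Fz -3.2 w 25.3
```

```bash
python3 -m jog '[0,-1,0,0,15, 0,-2,0,0,15, 0,-3,0,0,15, 0,-3,0,0,15]' >/dev/null; python3 q.py
```

```text
t 25.85 p 35.6 x -44.8 z 238.8 Fy -0.2 Fx -0.4 Fz -2.6 w 25.2
```

```bash
python3 -m jog '[0,-1,0,0,15, 0,-2,0,0,15, 0,-3,0,0,15, 0,-3,0,0,15]' >/dev/null; python3 q.py
```

```text
t 26.18 p 38.6 x -44.8 z 238.7 Fy 0.5 Fx -0.1 Fz -2.2 w 25.3
```

```bash
python3 -m jog '[0,-1,0,0,15, 0,-2,0,0,15, 0,-3,0,0,15, 0,-3,0,0,15]' >/dev/null; python3 q.py
```

```text
t 26.52 p 41.1 x -45.0 z 238.8 Fy -1.2 Fx -0.8 Fz -2.4 w 25.5
```

```bash
python3 -m jog '[0,-1,0,0,15, 0,-2,0,0,15, 0,-3,0,0,15, 0,-4,0,0,15, 0,-4,0,0,15]' >/dev/null; python3 q.py
```

```text
t 26.93 p 45.6 x -44.9 z 238.7 Fy -1.0 Fx -0.5 Fz -2.8 w 25.4
```

```bash
python3 -m jog '[0,-1,0,0,15, 0,-2,0,0,15, 0,-3,0,0,15, 0,-4,0,0,15, 0,-4,0,0,15]' >/dev/null; python3 q.py
python3 - <<'E'
from cell import *; from h import *
im,d=get_image("wrist");cv2.imwrite("pics/w12.png",im)
E
```

```text
t 27.35 p 49.7 x -44.8 z 238.7 Fy -1.8 Fx -0.9 Fz -2.2 w 25.4
```

View pics/w12.png

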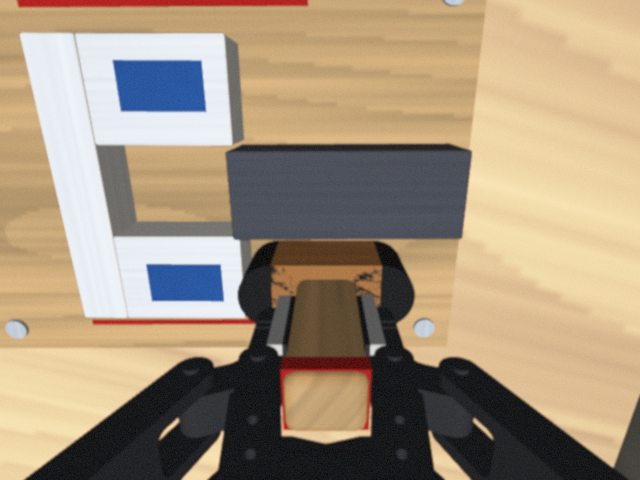

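```bash
python3 -m jog '[0,-1,0,0,15, 0,-2,0,0,15, 0,-3,0,0,15, 0,-4,0,0,15, 0,-4,0,0,15]' >/dev/null; python3 q.py
```

```text
t 27.82 p 53.7 x -44.8 z 238.7 Fy -1.1 Fx 0.4 Fz -2.3 w 25.3
```

```bash
python3 -m jog '[0,-1,0,0,15, 0,-2,0,0,15, 0,-3,0,0,15, 0,-4,0,0,15, 0,-4,0,0,15]' >/dev/null; python3 q.py
```

```text
t 28.23 p 57.7 x -44.8 z 238.7 Fy -1.1 Fx -1.1 Fz -2.3 w 24.8
```

```bash
python3 -m jog '[0,8,0,0,15, 0,22,-36,0,15, 0,22,-40,0,15, 40,22,-40,0,15, 80,22,-40,0,15, 91,22,-40,0,15, 91,22,-36,0,15, 91,22,-10,0,15, 91,22,0,0,15, 91,22,0,0,15, 91,20,0,0,15, 91,18,0,0,15, 91,17,0,0,15, 91,17,0,0,15]' >/dev/null; python3 q.py;  python3 - <<'E'
from cell import *; from h import *
im,d=get_image("wrist");cv2.imwrite("pics/w13.png",im)
im,d=get_image("top");cv2.imwrite("pics/t13.png",np.clip(cv2.resize(im[165:280,350:500],None,fx=5,fy=5,interpolation=cv2.INTER_CUBIC)*2.,0,255).astype(np.uint8))
E
```

```text
t 29.40 p 40.4 x 46.4 z 239.7 Fy -0.0 Fx 0.5 Fz -1.4 w 25.5
```

View pics/t13.png

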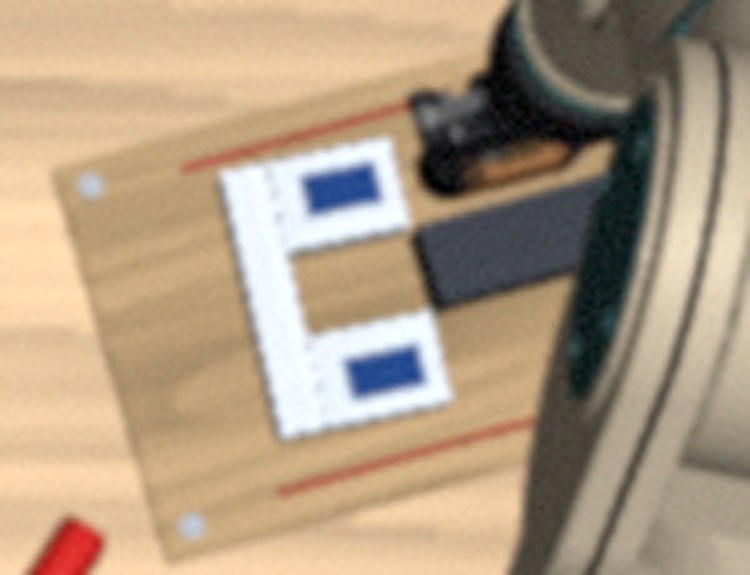

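View pics/w13.png

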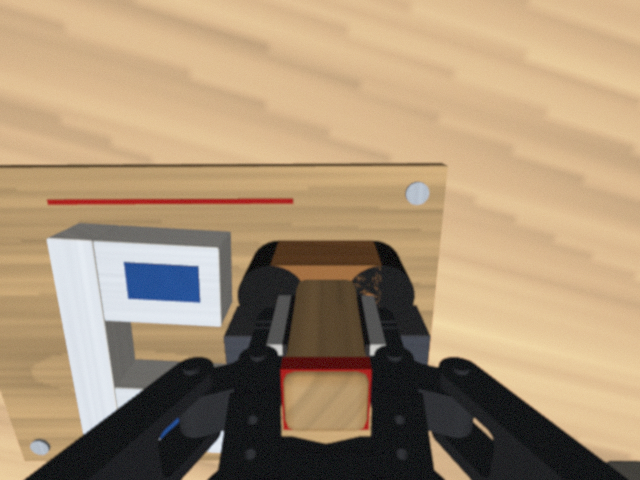

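```bash
python3 -m jog '[0,-2,0,0,15, 0,-4,0,0,15, 0,-5,0,0,15, 0,-6,0,0,15, 0,-7,0,0,15, 0,-8,0,0,15, 0,-9,0,0,15, 0,-9,0,0,15]' >/dev/null; python3 q.py
```

```text
t 30.17 p 49.4 x 46.2 z 238.7 Fy -1.2 Fx 0.0 Fz -1.9 w 25.3
```

```bash
python3 -m jog '[0,-1,0,0,15, 0,-2,0,0,15, 0,-3,0,0,15, 0,-4,0,0,15, 0,-5,0,0,15, 0,-6,0,0,15, 0,-7,0,0,15, 0,-7,0,0,15]' >/dev/null; python3 q.py
```

```text
t 30.83 p 56.2 x 46.4 z 238.8 Fy -1.5 Fx 0.5 Fz -3.0 w 25.2
```

```bash
python3 -m jog '[0,-1,0,0,15, 0,-2,0,0,15, 0,-3,0,0,15, 0,-4,0,0,15, 0,-5,0,0,15, 0,-6,0,0,15, 0,-6,0,0,15]' >/dev/null; python3 q.py
```

```text
t 31.42 p 62.3 x 46.3 z 238.8 Fy -1.8 Fx 1.0 Fz -2.2 w 25.3
```

```bash
python3 -m jog '[0,-1,0,0,15, 0,-2,0,0,15, 0,-3,0,0,15, 0,-4,0,0,15, 0,-4,0,0,15]' >/dev/null; python3 q.py
python3 - <<'E'
from cell import *; from h import *
im,d=get_image("wrist");cv2.imwrite("pics/w14.png",im)
im,d=get_image("top");cv2.imwrite("pics/t14.png",np.clip(cv2.resize(im[165:280,350:500],None,fx=5,fy=5,interpolation=cv2.INTER_CUBIC)*2.,0,255).astype(np.uint8))
E
```

```text
t 31.83 p 66.4 x 46.3 z 238.8 Fy -2.0 Fx 0.9 Fz -1.6 w 25.0
```

View pics/t14.png

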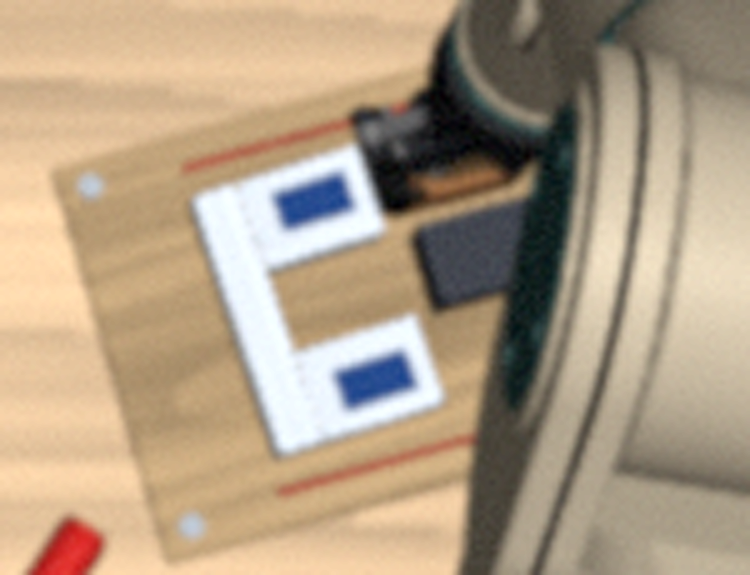

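Run:
```python
from h import *
t=np.load("top0.npz");K,T=t["K"],t["T"]
f=lambda pts,z:onz(K,T,np.array(pts,float)/5+(350,165)-.4,z)
np.set_printoptions(precision=1,suppress=True)
a=np.radians(105.6);y=np.array([np.cos(a),np.sin(a)])
c=f([(415,233),(437,306)],44)[:,:2]@y
print(c-c.mean(), f([(441,402),(413,318),(385,231),(357,147)],38)[:,:2]@y-c.mean())
```

```text
[-0.1  0.1] [10.5 11.4 12.  12.9]
```

```bash
python3 -m jog '[0,10,0,0,15, 0,15,-20,0,15, 0,15,-60,0,15, 0,15,-100,0,15, 0,15,-120,0,15, 0,15,-120,0,15]' >/dev/null; python3 q.py
python3 - <<'E'
from cell import *; from h import *
im,d=get_image("wrist");cv2.imwrite("pics/w15.png",im)
s=read_state();print(go(s,(511,300,350),21.3),go(s,(511,300,235),21.3))
E
```

```text
t 32.43 p 50.1 x 47.1 z 363.5 Fy -0.6 Fx 0.7 Fz -3.0 w 25.2
(array([  60.8, -440.7,   10.5]), np.float64(-5.9)) (array([  60.5, -440.9,  125.5]), np.float64(-5.9))
```

View pics/w15.png

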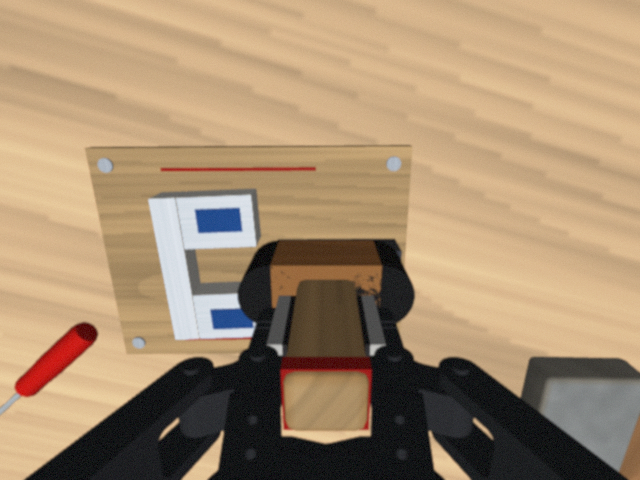

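```bash
python3 -m jog '[61,-441,0,-6,15, 61,-441,0,-6,15, 61,-441,0,-6,15, 61,-441,0,-6,15, 61,-441,0,-6,15, 61,-441,0,-6,15, 61,-441,0,-6,15, 61,-441,0,-6,15, 61,-441,0,-6,15, 61,-441,0,-6,15, 61,-441,0,-6,15, 61,-441,0,-6,15, 61,-441,0,-6,15, 61,-441,40,-6,15, 61,-441,80,-6,15, 61,-441,110,-6,15, 61,-441,125,-6,15, 61,-441,125,-6,15, 61,-441,125,-6,15, 61,-441,125,-6,15]'
python3 - <<'E'
from cell import *; from h import *
im,d=get_image("wrist");cv2.imwrite("pics/w16.png",im)
im,d=get_image("side");cv2.imwrite("pics/s16.png",cv2.resize(im[150:340,185:385],None,fx=4,fy=3.1,interpolation=cv2.INTER_CUBIC))
E
```

```text
clock: 34.15
eef_pos: [511.5, 299.8, 234.3]
tool_rot: [3.141, -0.001, 0.373]
force: [-0.0, 0.2, -2.5]
width: 25.4
```

View pics/w16.png

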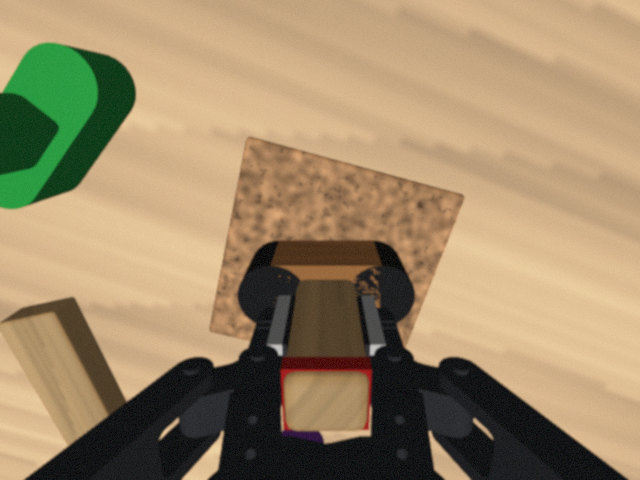

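View pics/s16.png

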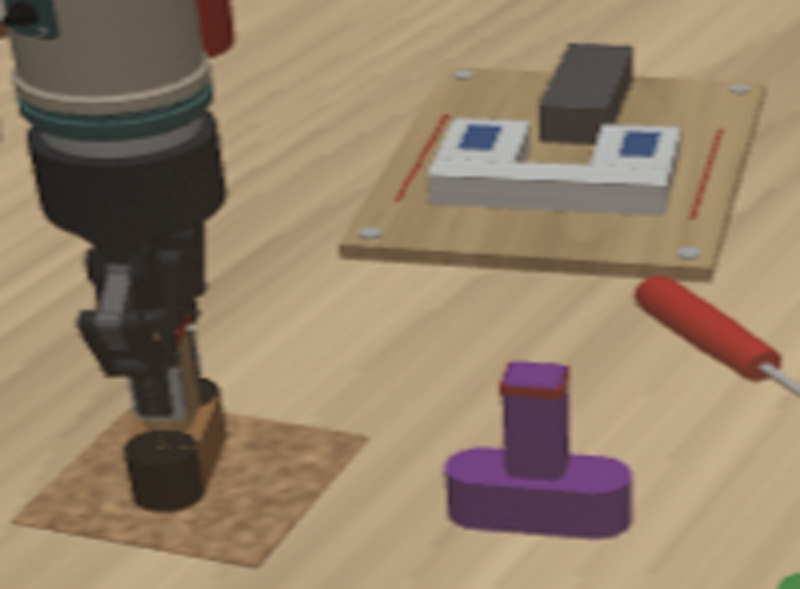

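Insert is clear of the core, flat. Mallet is above the pad; lower until contact.

```bash
python3 -m jog '[0,0,2,0,15, 0,0,4,0,15, 0,0,6,0,15, 0,0,6,0,15, 0,0,6,0,15]'
```

```text
clock: 34.67
eef_pos: [510.7, 300.7, 227.7]
tool_rot: [3.142, 0.0, 0.375]
force: [-0.2, 0.2, -2.6]
width: 25.5
```

```bash
python3 -m jog '[0,0,1,0,15, 0,0,1,0,15]'
```

```text
clock: 34.83
eef_pos: [510.7, 300.7, 226.6]
tool_rot: [3.142, 0.0, 0.374]
force: [0.2, 0.9, -3.2]
width: 25.5
```

```bash
python3 -m jog '[0,0,1,0,15, 0,0,1,0,15]'
```

```text
clock: 35.0
eef_pos: [510.8, 300.8, 226.0]
tool_rot: [-3.142, -0.0, 0.374]
force: [-0.2, -0.4, 0.8]
width: 25.6
```

```bash
python3 -m jog '[0,0,0.3,0,15, 0,0,0.3,0,28, 0,0,0.3,0,32, 0,0,0.3,0,40, 0,0,0.3,0,60, 0,0,0.3,0,85, 0,0,0.3,0,85, 0,0,0.3,0,85, 0,0,0.3,0,85, 0,0,-15,0,85, 0,0,-40,0,85, 0,0,-80,0,85, 0,0,-120,0,85, 0,0,-160,0,85, 0,0,-160,0,85, 0,0,-160,0,85]'
python3 - <<'E'
from cell import *; from h import *
np.set_printoptions(precision=1,suppress=True)
s=read_state();p=camera_params("wrist")
im,d=get_image("wrist");cv2.imwrite("pics/w17.png",im)
im,d=get_image("side");cv2.imwrite("pics/s17.png",im)
E
```

```text
clock: 36.33
eef_pos: [511.4, 301.1, 388.6]
tool_rot: [-3.14, -0.006, 0.374]
force: [-0.7, 0.0, -0.7]
width: 85.3
```

View pics/w17.png

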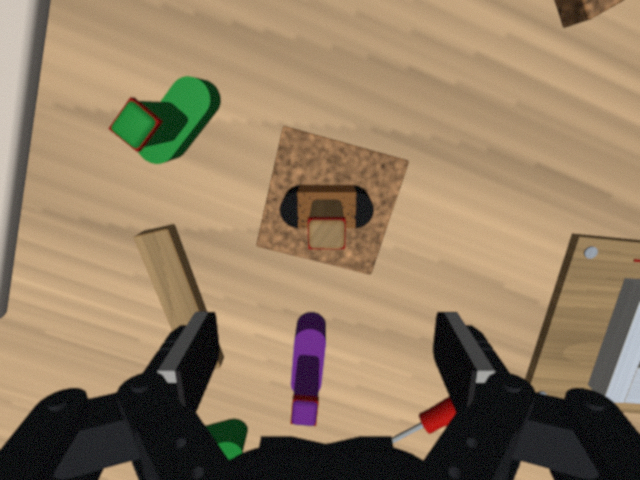

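View pics/s17.png

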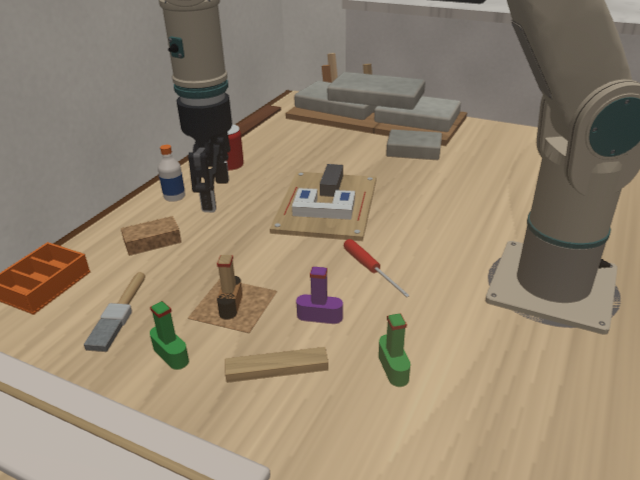

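```bash
python3 -m jog '[0,0,0,0,85, 0,0,0,0,85]' >/dev/null
python3 - <<'E'
from cell import *; from h import *
im,d=get_image("top");cv2.imwrite("pics/t17.png",np.clip(cv2.resize(im[165:280,350:500],None,fx=5,fy=5,interpolation=cv2.INTER_CUBIC)*2.,0,255).astype(np.uint8))
E
```

```text
(no output)
```

View pics/t17.png

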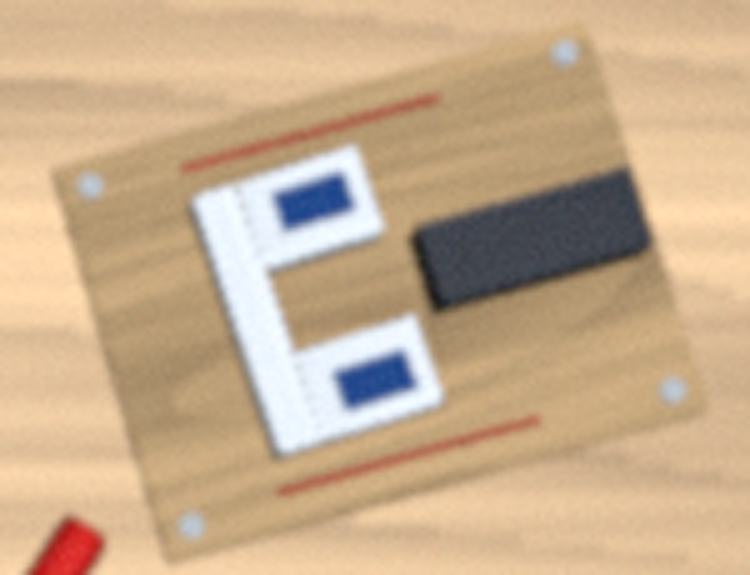

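```bash
python3 -c "
from cell import *
print(finish_job())"
```

```text
the job is handed in; nothing more can be done
None
```

The insert is off the core and lies flat on the jig board, and the mallet is back on its cork pad. I handed the job in at about 37 s of the 64 s allowed; the hand-in gives no verdict.

- **Taps:** I used seven slow pushes with the mallet, alternating sides and starting on the right leg. The highest force I read was about 7 N, but readings came only at the end of each move, so short peaks in between were not seen.
- **Insert:** In the top view the left leg's back face is about 10.5–11.5 mm past the core end and the right leg's about 12–13 mm, and it looks square and flat. That camera's calibration is good to about 2 mm.
- **Mallet:** The wrist and side views show it upright on the pad. I let go of it about 7 mm from the pad's middle, going by the arm's position and the measured pad centre.
- **Other things:** In the last side view they look unmoved, though I did not measure them one by one. The gripper is open and well above everything.
- **Disagreement:** Early position estimates from the wrist camera were about 3–5 mm further along x than the top view. I took values in between, and the grasp and contacts worked.

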